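# Release the bayonet pressure cap of a filter vessel

### The job

Open the pressure filter vessel: with the cap un-pressed, gently turn it anticlockwise (seen from above) until you feel it bear on its first stop and keep it bearing there for about a second to vent, then press it down and keep turning past the stop until its ears are out from under the claws. Lift the cap off and set it down gently, upright, in the aluminium tray. Do not force it against the stop, do not crush the rubber rim, and leave the other things on the bench where they are.

Things in the scene. Friction and masses are not known exactly. Their poses are not given: they have to be found in the camera images.
- vessel: White round pressure vessel, fixed to the bench, 92 mm wide, 110 mm high, on a 124 mm foot; origin under its centre on the bench, z up. A hose stub reaches 74 mm from the centre along its +y, 22 mm above the bench. Two steel claws stand round its mouth, opposite each other, radius 34 to 48 mm, top 130 mm above the bench.
- vessel_axis (a point): Centre of the vessel's mouth, 110 mm above the bench; axes as the vessel's. Each claw roofs the arc from 0 to 70 degrees anticlockwise of the vessel's +x (the other: of -x), walled at its clockwise end, open at the other. A spring plunger inside pushes the cap up, about 7 N when locked and 1 N more for each mm pressed down.
- cap: White cap, blue top, 0.16 to 0.25 kg, loose, locked on the vessel at the start. Origin: centre of its underside, then 102.5 mm above the bench. From below: plug 44 mm wide, 14 mm high, on which it stands when set down; disc 62 mm wide from 14 to 32 mm; grip bar from 32 to 60 mm. At the start its x axis points 0.21 to 0.34 rad anticlockwise of the vessel's x axis.
- cap_bar (a point): Middle of the top of the cap's straight white grip bar: 56 mm long along the cap's x axis, 14 mm thick, 28 mm high, 60 mm above the cap's origin. Pressing the cap down at least 4 mm (about 9 N) takes its ears under the stop teeth; after 6.5 mm (about 12 N) its disc lands on the rubber rim.
- cap_ear (a point): Middle of the cap's red-dotted ear, 36 mm from the axis along the cap's +x, 17 mm above the cap's origin (a second ear opposite). Ears are 10 mm wide, 6 mm thick, reach 42 mm from the axis. When the cap's x axis is over 1.40 rad anticlockwise of the vessel's x axis the ears are clear of the claws and the cap lifts off (let go, it pops up 3 mm).
- stops: The pair of hidden stop teeth under the claws' roofs, 4 mm high. Origin and axes are the vessel's and do not tell where the teeth sit: 0.15 to 0.7 rad anticlockwise of the start, differing from vessel to vessel, to be felt. Friction alone takes up to 0.1 N m to turn the cap; more than 25 N in all on the teeth (about 0.9 N m) is forcing.
- rim: The rubber rim of the vessel's mouth, 66 mm outside and 47 mm inside diameter; top 110 mm above the bench; origin on the vessel's axis 90 mm above the bench. It gives 1 mm for 12 N. More than 20 N between it and the cap (about 31 N of pressing in all) is crushing.
- tray: Shallow square aluminium tray, fixed, 170 by 170 mm outside, walls 4 mm thick and 14 mm high, floor 4 mm above the bench; origin under its centre.
- bottle_a: Bystander: open white sample bottle, 56 mm wide, 92 mm high, origin under its centre.
- bottle_b: Bystander: open white sample bottle, 56 mm wide, 92 mm high, origin under its centre.
- screw_cap: Bystander: white screw cap with a blue top lying between vessel and tray, 46 mm wide, 16 mm high, origin under its centre.
- dropper_a: Bystander: white dropper bottle with a yellow band, 32 mm wide, 67 mm high, origin under its centre.
- dropper_b: Bystander: white dropper bottle with a yellow band, 32 mm wide, 67 mm high, origin under its centre.
- kit_box: Bystander: blue and yellow test kit box, 60 by 85 by 100 mm high, origin under its centre.
- meter: Bystander: pen-shaped water meter lying flat, 190 mm long along its x, 36 mm wide, 20 mm high.
Not all that is in view belongs to the job. There is more than one size of the vessel; the job needs the larger. Leave any green look-alike of the cap alone.

How it is judged:
By the outcome, as a careful person would: the job done as asked, in the order asked, and still so for the second after the job is handed in, with the robot touching nothing.
It also fails if it takes over 72 s, if anything falls off the work surface, if the arm or the gripper's body presses on something with over 40 N, if the wrist force passes 120 N, or if a joint passes its speed limit or range.

### The arm

A 6-joint arm with a two-finger parallel gripper is mounted at the origin on the work surface. World frame = base frame: x ahead of the robot, y to its left, z up, the work surface at z = 0. Lengths are in m, angles in degrees, forces in N, time in s.
With the tool pointing down it reaches from about 0.325 to 0.85 m from the base axis. Payload 15.5 kg.
Tool frame: the origin (TCP) lies at the very end of the fingers, on their centre line; the grasp point (between the pads) lies arm.grip_depth behind it (arm.grip_depth is the distance from the TCP to the grasp point, in m); z points along the fingers, y is the line along which they close (so a half turn about z gives the same grasp; the last joint's range is limited). The gripper opens to 91 mm and grips with 3 to 60 N. Pads are 32 mm wide; open, the fingers measure 118 mm over their backs; the gripper's body (76 mm by 178 mm) begins 60 mm behind the grasp point.
Start: joints at [64.257, 28.281, 77.091, -0, 74.628, -5.472], TCP at [0.217, 0.586, 0.214] pointing down, gripper open.
Joint ranges: [-166.48, 166.48], [-47.26, 123.95], [12.59, 153.08], [-70.14, 250.14], [6.76, 159.57], [-176.63, 176.63]. Speed limits (degrees/s): [108.29, 108.29, 147.25, 172.46, 172.46, 172.46].

### API

Orientations are given as a 3x3 rotation matrix whose columns are the frame's x, y, z axes.
In Python, from rig import arm gives the robot as it stands. Calls block until the motion is done:
- arm.move_to(position, orientation): joint-space move of the TCP to a pose.
- arm.move_l(position, orientation=None, feed=0.15): straight line of the TCP; orientation=None keeps the orientation; feed is the mean speed in m/s.
- arm.move_joints(angles): joint-space move.
- arm.grip(opening): finger opening in m; the grip force is fixed at half the most; returns when the fingers have stopped.
- arm.sleep(seconds).
- arm.solve_ik(position, orientation): joint angles nearest the present ones, or None.
- arm.snapshot(name): name is "side" or "top" or "wrist"; returns the picture (384x512x3 uint8, red, green, blue); there is no depth.
- arm.get_calibration(name): a dict with "intrinsics" (3x3 intrinsics, pixels), "k1" (the pictures are not rectified: a ray, as slopes to the right and down, at radius r is drawn at 1 + k1 r^2 times it, then the intrinsics apply), "cam_to_world" (4x4, takes a point from camera to world coordinates). Camera axes: x right, y down, z forward; pixel columns grow to the right and rows downward; lengths in m; the calibration is good to about 2 mm. A picture is of the moment at which its call begins: read the wrist's pose just before it. get_calibration takes no time and is no camera call; for the wrist camera it gives the pose at the moment of the call.
A pose or a line that the arm cannot do raises arm.Unreachable and nothing moves.
- arm.sign_off(): hands the job in; it is judged then, once.
Readings, each from a call of its own:
- arm.current_t(): time.
- arm.current_joint_positions(): joint angles.
- arm.current_dq(): joint speeds.
- arm.current_tau(): joint torques, N m.
- arm.current_ee_pos(): TCP position.
- arm.current_tool_rot(): TCP orientation.
- arm.current_force(): force on the tool from outside, world axes, zero at the start.
- arm.current_torque(): the same for the moment, N m.
- arm.current_width(): finger opening in m.
- arm.current_grasp_force(): force on a finger pad.
Only numpy, scipy, OpenCV 4.12 (cv2) and the standard library are available. Lean on these libraries where they do the work, as an engineer would, in place of code of your own. Each camera call takes 0.05 s, during which the arm holds its last target. There are 200 camera calls.

## Working session

There is one attempt and no reset: what is moved stays moved. The work goes in short steps, each a Python script; the robot and the scene stay as the last script left them, time stands still between calls to the robot, and variables do not carry over. Pictures are saved under pics/ and viewed, at most 10 in all, crops included, and the job is handed in when it is done.

```bash
ls; mkdir -p pics; python3 - <<'E'
from rig import arm
import cv2,numpy as np
for n in ["top","side"]:
    im=arm.snapshot(n); cv2.imwrite(f"pics/{n}0.png",cv2.cvtColor(im,cv2.COLOR_RGB2BGR))
    c=arm.get_calibration(n); print(n,c["intrinsics"],c["k1"],np.round(c["cam_to_world"],3))
print(arm.grip_depth,arm.current_t(),arm.current_tool_rot(),arm.current_force())
a=cv2.imread("pics/top0.png")
cv2.imwrite("pics/top0b.png",cv2.resize(a,(800,600),interpolation=cv2.INTER_CUBIC))
E
```

```text
pics
top [[485.80309892   0.         254.40614638]
 [  0.         485.80309892 198.44392426]
 [  0.           0.           1.        ]] -0.01838532354165317 [[ 0.018 -0.997  0.077  0.492]
 [-1.    -0.019 -0.014  0.012]
 [ 0.016 -0.077 -0.997  1.396]
 [ 0.     0.     0.     1.   ]]
side [[378.89181503   0.         258.58767447]
 [  0.         378.89181503 186.19726057]
 [  0.           0.           1.        ]] -0.07590458348371448 [[-0.989 -0.083  0.125  0.481]
 [-0.149  0.499 -0.853  0.87 ]
 [ 0.008 -0.863 -0.506  0.623]
 [ 0.     0.     0.     1.   ]]
0.0188 0.1 [[-9.38052633e-01  3.46492495e-01 -4.56943384e-04]
 [ 3.46492783e-01  9.38052150e-01 -9.56333606e-04]
 [ 9.72743065e-05 -1.05541884e-03 -9.99999438e-01]] [ 0.42750493  0.06331476 -0.65773836]
```

View pics/top0b.png

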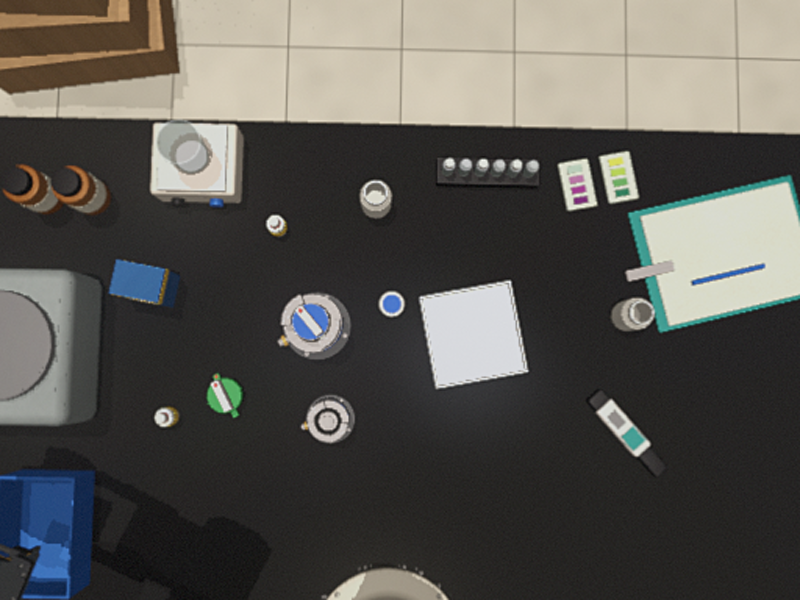

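View pics/side0.png

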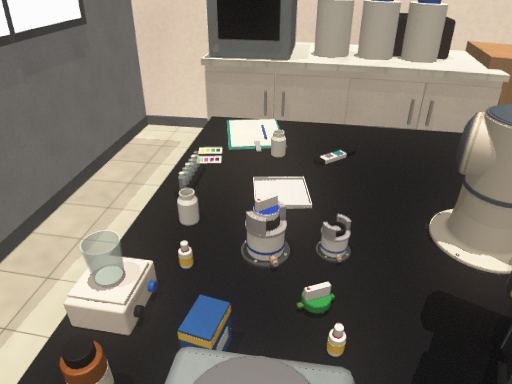

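The top view (800x600) shows these candidates:
- **Locked cap:** blue and white, on the larger vessel at (310,323), red dot at the upper-left end of its bar. This is my choice.
- **Look-alike:** green cap at (224,396).
- **Screw cap:** blue top at (391,303).
- **Smaller vessel:** at (330,420), no cap on it.

The tray is at (473,335) and the hose stub at (283,342). Next I measure from the top view, then take a close crop from the wrist camera.

```bash
cat > h.py <<'E'
from rig import arm
import numpy as np, cv2
def ray(c,uv):
    K=c["intrinsics"]; d=np.array([(uv[0]-K[0,2])/K[0,0],(uv[1]-K[1,2])/K[1,1]]); s=d.copy()
    for _ in range(20): s=d/(1+c["k1"]*(s@s))
    T=c["cam_to_world"]; return T[:3,3],T[:3,:3]@np.r_[s,1]
def onz(c,uv,z):
    o,d=ray(c,uv); return o+d*(z-o[2])/d[2]
def proj(c,p):
    T=c["cam_to_world"]; q=T[:3,:3].T@(np.asarray(p)-T[:3,3]); s=q[:2]/q[2]; s=s*(1+c["k1"]*(s@s))
    return c["intrinsics"][[0,1],[0,1]]*s+c["intrinsics"][:2,2]
def R(yaw): # tool down, finger-closing axis (tool y) at world angle yaw
    y=np.array([np.cos(yaw),np.sin(yaw),0]); z=np.array([0,0,-1.]); return np.c_[np.cross(y,z),y,z]
E
python3 - <<'E'
from h import *
c=arm.get_calibration("top"); im=cv2.imread("pics/top0.png"); hsv=cv2.cvtColor(im,cv2.COLOR_BGR2HSV)
b=cv2.inRange(hsv,(100,120,100),(125,255,255))
for u in cv2.findContours(b,cv2.RETR_EXTERNAL,cv2.CHAIN_APPROX_NONE)[0]:
    if cv2.contourArea(u)>60: (x,y),r=cv2.minEnclosingCircle(u); print("blue",x,y,r,onz(c,(x,y),.1345),onz(c,(x,y),.016))
# tray
w=cv2.inRange(hsv,(0,0,150),(179,60,255)); 
for u in cv2.findContours(w,cv2.RETR_EXTERNAL,cv2.CHAIN_APPROX_NONE)[0]:
    if cv2.contourArea(u)>2000 :
        q=cv2.boxPoints(cv2.minAreaRect(u)); P=np.array([onz(c,p,.014) for p in q]); print(P.mean(0),np.linalg.norm(P-np.roll(P,1,0),axis=1))
print("stub",onz(c,np.array([283,342])/1.5625,.022))
T=np.linalg.inv(np.block([[arm.current_tool_rot(),arm.current_ee_pos()[:,None]],[0,0,0,1]]))@arm.get_calibration("wrist")["cam_to_world"]
print("cam in tool",np.round(T,3), arm.get_calibration("wrist")["intrinsics"])
E
```

```text
blue 21.87027931213379 343.2984619140625 44.97429275512695 [0.20980809 0.57801168 0.1345    ] [0.18326834 0.63120405 0.016     ]
blue 194.5 208.5 9.924817085266113 [0.56115749 0.14874396 0.1345    ] [0.567629   0.16160422 0.016     ]
blue 201.0 203.0 10.000100135803223 [0.57578372 0.13227102 0.1345    ] [0.58362945 0.14358355 0.016     ]
blue 250.35714721679688 193.92857360839844 5.4633307456970215 [0.60191573 0.00448136 0.1345    ] [0.61221672 0.00378733 0.016     ]
blue 465.5 175.0 23.286361694335938 [ 0.66312479 -0.5627744   0.1345    ] [ 0.67917671 -0.61676531  0.016     ]
blue 86.93119049072266 179.3440399169922 18.581789016723633 [0.63182482 0.43065895 0.1345    ] [0.64493593 0.4700067  0.016     ]
[ 0.55950861 -0.14657626  0.014     ] [0.16914919 0.17095506 0.16984084 0.16945907]
[ 0.71185004 -0.59550057  0.014     ] [0.21080762 0.34200773 0.2134107  0.33824688]
[0.87381892 0.37554535 0.014     ] [0.13276151 0.15944781 0.13282383 0.1581832 ]
[ 1.06344533 -0.00942833  0.014     ] [0.25380812 1.51903431 0.25841182 1.49486495]
stub [0.53726327 0.19785669 0.022     ]
cam in tool [[ 0.    -0.965 -0.262  0.072]
 [ 1.     0.     0.    -0.   ]
 [-0.    -0.262  0.965 -0.169]
 [ 0.     0.     0.     1.   ]] [[293.87574281   0.         253.80703274]
 [  0.         293.87574281 194.72283445]
 [  0.           0.           1.        ]]
```

```bash
python3 - <<'E'
from h import *
arm.move_to([.568,.14,.28],R(np.deg2rad(-45)))
arm.sleep(.3)
print(arm.current_joint_positions(),arm.current_t(),arm.current_force())
c=arm.get_calibration("wrist"); im=cv2.cvtColor(arm.snapshot("wrist"),cv2.COLOR_RGB2BGR)
cv2.imwrite("pics/w1.png",im); np.save("w1.npy",c["cam_to_world"])
hsv=cv2.cvtColor(im,cv2.COLOR_BGR2HSV)
b=cv2.inRange(hsv,(100,120,80),(125,255,255)); 
p=proj(c,[.568,.14,.15]); print(p)
ct=[u for u in cv2.findContours(b,cv2.RETR_EXTERNAL,cv2.CHAIN_APPROX_NONE)[0] if cv2.contourArea(u)>100]
for u in ct: print(u[:,0].mean(0),cv2.contourArea(u),onz(c,u[:,0].mean(0),.1345))
x,y=p.astype(int); cr=im[max(0,y-110):y+110,max(0,x-140):x+140]; print(max(0,x-140),max(0,y-110),cr.shape)
cv2.imwrite("pics/w1c.png",cv2.resize(cr,None,fx=2.7,fy=2.7,interpolation=cv2.INTER_CUBIC))
E
```

```text
[8.03325873e+00 2.17897433e+01 7.74596644e+01 1.22330372e-03
 8.07553503e+01 5.29916490e+01] 2.4583 [0.28117527 0.01045238 0.28489207]
[252.57771418 188.64352774]
[335.46428571 207.57142857] 202.0 [0.615938   0.05563842 0.1345    ]
[270.47619048 184.2       ] 594.5 [0.58273161 0.12698098 0.1345    ]
[242.47115385 181.30769231] 610.0 [0.56327392 0.15101095 0.1345    ]
[138.5          4.94444444] 444.0 [0.61760623 0.34822034 0.1345    ]
112 78 (220, 280, 3)
```

View pics/w1c.png

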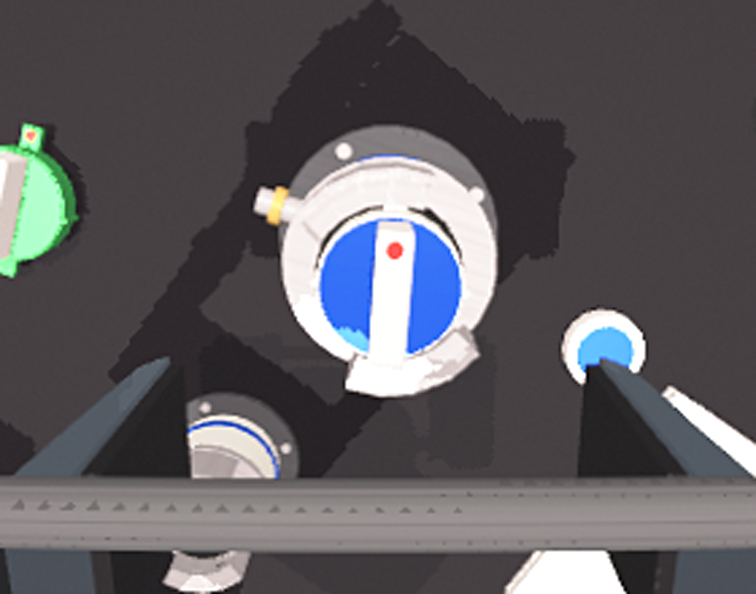

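The crop confirms the choice: a blue top and white bar inside the two claws, with a red dot at crop (395,250) and the hose stub at (275,203). The green look-alike is at the left edge and the screw cap at (604,345). Now I fit the disc circle and the bar edges on their planes.

```bash
python3 - <<'E'
from h import *
c=arm.get_calibration("wrist"); im=cv2.imread("pics/w1.png"); hsv=cv2.cvtColor(im,cv2.COLOR_BGR2HSV)
b=cv2.inRange(hsv,(95,110,80),(125,255,255)); b[:155]=0; b[222:]=0; b[:,:220]=0; b[:,295:]=0
arc=[];ang=[]
for u in cv2.findContours(b,cv2.RETR_EXTERNAL,cv2.CHAIN_APPROX_NONE)[0]:
    if cv2.contourArea(u)<300: continue
    u=u[:,0].astype(float); left=u[:,0].mean()<256; s=-1 if left else 1
    inner=[];outer=[]
    for r in range(int(u[:,1].min())+4,int(u[:,1].max())-3):
        x=u[u[:,1]==r,0]; inner.append((x.max()+.5 if left else x.min()-.5,r)); outer.append((x.min()-.5 if left else x.max()+.5,r))
    P=np.array([onz(c,p,.1625) for p in inner]); v=cv2.fitLine(P[:,:2].astype(np.float32),cv2.DIST_HUBER,0,.001,.001).ravel(); ang.append(v)
    print("left" if left else "right","bar edge angle",np.degrees(np.arctan2(v[1],v[0])),"pt",v[2:])
    arc+=[onz(c,p,.1345)[:2] for p in outer]
A=np.array(arc); f=lambda A:np.linalg.lstsq(np.c_[2*A,np.ones(len(A))],(A**2).sum(1),rcond=None)[0]
for _ in range(4):
    s=f(A); r=np.sqrt(s[2]+s[:2]@s[:2]); e=abs(np.hypot(*(A-s[:2]).T)-r); A=A[e<max(2*np.median(e),.0005)]
print("disc",s[:2],"r",r,len(A))
d=sum(v[:2]*np.sign(v[0]) for v in ang); n=np.array([-d[1],d[0]])/np.hypot(*d); print("bar thick@top",[n@(v[2:]-s[:2]) for v in ang])
r=cv2.inRange(hsv,(0,150,120),(8,255,255))|cv2.inRange(hsv,(172,150,120),(179,255,255)); y,x=np.nonzero(r[150:200,240:280]); q=onz(c,(x.mean()+240,y.mean()+150),.1625)[:2]; print("dot",q,q-s[:2])
st=onz(c,(112+275/2.7,78+203/2.7),.022)[:2]-s[:2]; print("stub",st,np.hypot(*st),"vessel yaw",np.degrees(np.arctan2(st[1],st[0]))-90)
# other view
ct=arm.get_calibration("top"); print("top-view centre px of fit",proj(ct,[*s[:2],.1345]))
E
```

```text
right bar edge angle 40.93127 pt [0.58161515 0.13728331]
left bar edge angle 41.294052 pt [0.5732355  0.14926396]
disc [0.57127709 0.137749  ] r 0.02890371526397445 72
bar thick@top [np.float64(-0.007148568796408154), np.float64(0.007387833714291833)]
dot [0.58714681 0.15153836] [0.01586972 0.01378936]
stub [-0.02818652  0.05744965] 0.06399173907390968 vessel yaw 26.133950930576248
top-view centre px of fit [198.84354811 204.6905256 ]
```

```bash
cat >> h.py <<'E'
def st(m=""):
    print(m,"t%.2f"%arm.current_t(),"p",np.round(arm.current_ee_pos()*1e3,1),"F",np.round(arm.current_force(),2),"T",np.round(arm.current_torque(),3),"w%.4f g%.1f"%(arm.current_width(),arm.current_grasp_force()),"j6 %.2f"%arm.current_joint_positions()[5],flush=True)
E
python3 - <<'E'
from h import *
yaw=np.deg2rad(41.1-90); C=[.5706,.1382]
arm.grip(.05)
arm.move_to([*C,.19],R(yaw)); arm.move_l([*C,.1395],feed=.08); arm.sleep(.3); st("down")
arm.grip(.010); arm.sleep(.3); st("grip")
E
```

```text
down t4.82 p [570.8 138.2 139.8] F [ 0.37 -0.36 -0.3 ] T [-0.083  0.117  0.007] w0.0501 g0.0 j6 56.69
grip t5.76 p [570.6 138.2 139.5] F [-1.7   0.34  0.29] T [-0.046  0.253  0.035] w0.0141 g30.0 j6 56.69
```

Grip is good: width is 14.1 mm and the side load is small. Now I turn it gently to feel for the stop.

```bash
python3 - <<'E'
from h import *
T0=arm.current_torque()[2]; q=np.array(arm.current_joint_positions()); q0=q[5]; hit=0; t0=arm.current_t(); n=0
while q0-q[5]<44:
    q[5]-=.4; arm.move_joints(q); n+=1
    tz=arm.current_torque()[2]-T0
    if n%6==0: st("turn %.1f tz %.3f"%(q0-q[5],tz))
    if abs(tz)>.2:
        arm.sleep(.1); tz=arm.current_torque()[2]-T0; st("check %.1f tz %.3f"%(q0-q[5],tz)); 
        if abs(tz)>.28: break
    if arm.current_t()-t0>18: break
st("end"); print(q0)
E
```

```text
turn 2.4 tz -0.009 t7.26 p [570.6 138.2 139.5] F [-0.81 -0.59  0.24] T [-0.122  0.122  0.027] w0.0138 g30.0 j6 54.28
turn 4.8 tz -0.006 t8.76 p [570.6 138.2 139.5] F [-0.61 -0.56  0.14] T [-0.15   0.144  0.03 ] w0.0141 g30.0 j6 51.88
turn 7.2 tz -0.030 t10.26 p [570.6 138.2 139.5] F [ 0.5  -0.18  1.24] T [-0.103  0.118  0.006] w0.0144 g30.0 j6 49.48
turn 9.6 tz -0.017 t11.76 p [570.6 138.2 139.5] F [-0.56 -0.23  1.22] T [-0.136  0.112  0.018] w0.0141 g30.0 j6 47.08
turn 12.0 tz -0.049 t13.26 p [570.6 138.2 139.5] F [-0.25 -0.23  1.27] T [-0.114  0.128 -0.014] w0.0137 g30.0 j6 44.68
turn 14.4 tz -0.022 t14.76 p [570.6 138.2 139.5] F [-0.92 -1.01  0.55] T [-0.139  0.154  0.013] w0.0136 g30.0 j6 42.28
turn 16.8 tz -0.036 t16.26 p [570.5 138.2 139.5] F [ 0.69 -0.16  1.77] T [-0.077  0.145 -0.   ] w0.0133 g30.0 j6 39.88
check 18.4 tz -0.331 t17.36 p [570.2 138.3 139.4] F [-4.12  1.94  3.35] T [ 0.362  0.943 -0.295] w0.0143 g30.0 j6 38.27
end t17.36 p [570.2 138.3 139.4] F [-4.12  1.94  3.35] T [ 0.362  0.943 -0.295] w0.0143 g30.0 j6 38.27
56.688848449814806
```

The stop is felt at about 18.3° (0.32 rad), with about 0.33 N m on it. I hold there, then press and check.

```bash
python3 - <<'E'
from h import *
for _ in range(4): arm.sleep(.33); st("hold")
p=np.array(arm.current_ee_pos()); Rt=arm.current_tool_rot()
for dz in (2.,4.,5.3):
    arm.move_l([.5706,.1382,.1395-dz/1e3],Rt,feed=.02); st("press %.1f"%dz)
arm.sleep(.15); st("pressed")
E
```

```text
hold t17.69 p [570.2 138.3 139.4] F [-5.29  2.47  4.6 ] T [ 0.312  0.945 -0.273] w0.0139 g30.0 j6 38.27
hold t18.02 p [570.2 138.3 139.5] F [-4.6   2.48  4.71] T [ 0.32   0.975 -0.243] w0.0137 g30.0 j6 38.27
hold t18.36 p [570.2 138.3 139.5] F [-4.23  2.38  4.07] T [ 0.336  0.996 -0.257] w0.0138 g30.0 j6 38.27
hold t18.69 p [570.2 138.3 139.4] F [-5.14  2.1   3.9 ] T [ 0.355  0.988 -0.228] w0.0134 g30.0 j6 38.27
press 2.0 t18.94 p [570.3 138.3 137.4] F [-4.09  2.    5.36] T [ 0.336  0.98  -0.172] w0.0140 g30.0 j6 38.24
press 4.0 t19.19 p [570.4 138.3 135.7] F [-4.89  0.96  7.6 ] T [ 0.22   1.167 -0.022] w0.0137 g30.0 j6 38.23
press 5.3 t19.44 p [570.6 138.3 134.5] F [-4.72  0.65 11.19] T [0.187 1.213 0.025] w0.0140 g30.0 j6 38.23
pressed t19.59 p [570.6 138.2 134.6] F [-5.3   1.07  9.4 ] T [0.178 1.17  0.011] w0.0138 g30.0 j6 38.23
```

Bearing was held for over 1.3 s, then the press to about 5 mm released the torque. I keep turning while pressed, with guards.

```bash
python3 - <<'E'
from h import *
q=np.array(arm.solve_ik([.5706,.1382,.1342],arm.current_tool_rot())); q0=56.69; end=q0-75
sz=.6; n=0
while q[5]>end:
    q[5]-=sz; arm.move_joints(q); n+=1; F=arm.current_force(); tz=arm.current_torque()[2]
    if n%3==0 or n<5: st("%.1f"%(q0-q[5]))
    if tz<-.3 or F[2]>22 or np.hypot(*F[:2])>20: st("GUARD"); break
    if n>=8: sz=3
st("end")
E
```

```text
19.1 t19.84 p [570.7 138.2 134.6] F [-4.4   1.92  9.18] T [ 0.063  1.079 -0.002] w0.0138 g30.0 j6 37.59
19.7 t20.09 p [570.8 138.2 134.7] F [-4.66  1.15  9.3 ] T [ 0.081  0.946 -0.026] w0.0136 g30.0 j6 36.99
20.3 t20.34 p [570.9 138.2 134.7] F [-3.98  0.69  9.26] T [ 0.009  0.876 -0.036] w0.0136 g30.0 j6 36.39
20.9 t20.59 p [571.  138.2 134.7] F [-2.84  0.16  8.92] T [-0.009  0.789 -0.044] w0.0139 g30.0 j6 35.79
22.1 t21.09 p [571.1 138.2 134.7] F [-2.58  1.05  9.57] T [ 0.007  0.691 -0.037] w0.0141 g30.0 j6 34.59
26.3 t21.84 p [571.2 138.2 134.8] F [-2.09  0.61  9.  ] T [0.059 0.592 0.097] w0.0137 g30.0 j6 30.37
35.3 t22.59 p [571.2 138.3 134.8] F [-2.5   1.36  8.99] T [0.171 0.546 0.034] w0.0138 g30.0 j6 21.37
44.3 t23.34 p [571.1 138.3 134.7] F [-2.75  1.55  8.99] T [0.169 0.608 0.084] w0.0140 g30.0 j6 12.37
53.3 t24.09 p [571.  138.3 134.7] F [-3.46  1.79  8.99] T [0.164 0.718 0.089] w0.0137 g30.0 j6 3.37
62.3 t24.84 p [571.  138.3 134.7] F [-3.79  2.16  9.47] T [0.325 0.749 0.062] w0.0138 g30.0 j6 -5.63
71.3 t25.59 p [570.9 138.3 134.7] F [-3.28  1.26  9.51] T [0.322 0.837 0.048] w0.0135 g30.0 j6 -14.63
end t26.09 p [570.8 138.3 134.6] F [-4.16  1.59  9.52] T [0.262 0.813 0.047] w0.0137 g30.0 j6 -20.63
```

```bash
python3 - <<'E'
from h import *
Rt=R(np.deg2rad(41.1-90+77.3))
for z in (.137,.141,.146,.155): arm.move_l([.5708,.1382,z],Rt,feed=.03); st("lift")
arm.move_l([.5708,.1382,.24],Rt,feed=.1); st("up")
im=arm.snapshot("side"); cv2.imwrite("pics/s2.png",cv2.cvtColor(im,cv2.COLOR_RGB2BGR)[120:320,170:410].repeat(2,0).repeat(2,1))
E
```

```text
lift t26.34 p [570.8 138.3 137.3] F [-3.86  1.96  8.03] T [0.323 0.846 0.024] w0.0139 g30.0 j6 -20.64
lift t26.62 p [570.8 138.3 141.2] F [-2.68  2.43  4.44] T [0.487 0.607 0.035] w0.0138 g30.0 j6 -20.62
lift t26.94 p [570.8 138.1 146. ] F [-1.    0.67 -1.2 ] T [0.15  0.372 0.045] w0.0141 g30.0 j6 -20.62
lift t27.39 p [571.  138.2 155.2] F [-0.45  0.62 -2.07] T [-0.056  0.062 -0.006] w0.0138 g30.0 j6 -20.61
up t28.39 p [570.4 138.1 239.3] F [ 0.07  0.62 -2.09] T [0.018 0.064 0.031] w0.0137 g30.0 j6 -20.61
```

View pics/s2.png

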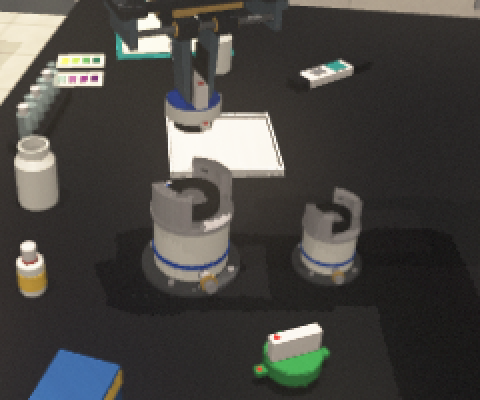

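The cap is off and upright in the gripper at (193,105), with about 2.1 N of weight, and the vessel's mouth is open. Next I carry it to the tray and lower it until I feel contact.

```bash
python3 - <<'E'
from h import *
Rt=R(np.deg2rad(41.1-90+77.3)); P=[.5595,-.1466]
arm.move_l([*P,.24],Rt,feed=.2); arm.move_l([*P,.060],feed=.12); arm.move_l([*P,.046],feed=.03); arm.sleep(.2); st("above")
F0=arm.current_force()[2]; z=.046
while z>.036:
    z-=.0006; arm.move_l([*P,z],feed=.01)
    if arm.current_force()[2]-F0>1.2:
        arm.sleep(.15)
        if arm.current_force()[2]-F0>1.2: break
st("touch")
E
```

```text
above t32.48 p [ 559.6 -146.6   46.2] F [-0.7   0.51 -2.01] T [ 0.009  0.029 -0.027] w0.0142 g30.0 j6 -49.00
touch t34.88 p [ 559.5 -146.7   40.9] F [-2.41  0.1   5.01] T [-0.046  0.441  0.031] w0.0137 g30.0 j6 -49.00
```

```bash
python3 - <<'E'
from h import *
P=[.5595,-.1466]
arm.move_l([*P,.0412],feed=.01); st("eased")
arm.grip(.04); arm.sleep(.2); st("open")
arm.move_l([*P,.12],feed=.06); arm.move_l([*P,.25],feed=.15); arm.sleep(.3); st("clear")
im=arm.snapshot("side"); cv2.imwrite("pics/s3.png",cv2.resize(cv2.cvtColor(im,cv2.COLOR_RGB2BGR)[90:350,120:420],None,fx=2,fy=2,interpolation=cv2.INTER_CUBIC))
E
```

```text
eased t35.13 p [ 559.5 -146.6   41.2] F [-0.52  0.28 -2.  ] T [-0.105 -0.02   0.025] w0.0140 g30.0 j6 -49.00
open t35.92 p [ 559.5 -146.6   41.2] F [0.89 0.56 0.84] T [-0.052 -0.029  0.021] w0.0402 g0.0 j6 -49.00
clear t38.70 p [ 559.4 -146.5  249.5] F [-0.05  0.62 -0.06] T [-0.013 -0.02  -0.051] w0.0400 g0.0 j6 -49.00
```

View pics/s3.png

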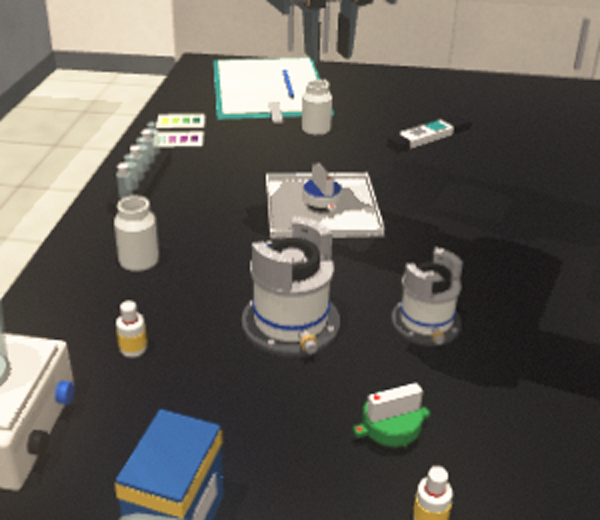

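The cap stands upright in the middle of the tray at (322,192), the gripper is clear, and nothing else in view has moved.

```bash
python3 -c "
from rig import arm
print(arm.sign_off())"
```

```text
the job is handed in; nothing more can be done
None
```

The job is handed in: I vented the vessel at the stop for over 1.3 s, opened it, and stood the cap upright in the tray at about 39 s of the 72 s allowed, without forcing the stop, crushing the rim or visibly disturbing the bench.

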